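# Move a clipped sample plate to the inspection stage

## Robot

A 6-joint arm with a two-finger parallel gripper is mounted at the origin on a cart in front of the work surface, level with it; the furniture and walls round the work are solid. World frame = base frame: x ahead of the robot, y to its left, z up, the work surface at z = 0. Lengths are in m, angles in rad, forces in N, time in s.
With the tool pointing down it reaches from about 0.25 to 0.775 m from the base axis. Payload 4 kg.
Tool frame: the origin (TCP) lies at the very end of the fingers, on their centre line; the grasp point (between the pads) lies 19 mm behind it; z points along the fingers, y is the line along which they close (so a half turn about z gives the same grasp; the last joint's range is limited). The gripper opens to 94 mm and grips with 3 to 60 N. Pads are 16 mm wide; open, the fingers measure 119 mm over their backs; the gripper's body (75 mm by 177 mm) begins 78 mm behind the grasp point.
Start: joints at [1.176, 0.087, 1.371, -0, 1.684, -0.103], TCP at [0.158, 0.527, 0.206] pointing down, gripper open.
Joint ranges: [-3.1, 3.1], [-0.76, 2.03], [0.27, 2.55], [-1.08, 4.22], [0.17, 2.65], [-2.57, 2.57]. Speed limits (rad/s): [2.79, 2.79, 3.14, 3.14, 3.14, 3.14].

## Interface

Orientations are given as [roll, pitch, yaw] about the fixed x, y, z axes, in that order (R = Rz(yaw) Ry(pitch) Rx(roll)).
In Python, from bench import robot gives the robot as it stands. The module is installed in compiled form; this text tells all that it offers.
- The arm moves only by the tool move_arm, never from a script. Its argument "deltas" is one flat list of numbers, 7 for each row, row after row: the turn, a rotation vector about the tool's x, y, z in rad, then the shift along the tool's x, y, z in cm, then the closure, from -1 (fully open) to 1 (shut). A call has 1 to 8 rows; each row is the pose to reach, as a shift and turn from the pose commanded when the call began, along the tool's axes at that moment; what a row does not reach only later rows make up. A row lasts 1/10 s, in which the tool goes at most 50 mm and 8.59 degrees, less where a joint would pass 70% of its speed; a pose out of reach is approached as far as the arm can. A call with a gripper value outside its range is refused whole. The fingers move at their own pace and stop on an object; the grip force is fixed at half the most. Time passes only in rows, so rows that repeat a pose let the fingers close. It gives the time, the measured TCP pose, the force, the opening and the grip force at its end, in the units of the state.
- robot.get_obs(): the state, without advancing time (a new reading comes with each control period).
- robot.snapshot(name): name is "scene" or "top" or "wrist"; returns a dict with "image" (400x640x3 uint8, red, green, blue), "depth" (400x640 float32, m along the optical axis (not along the pixel's ray), 0 where there is no reading), "fov_y" (degrees; the focal length in pixels is half the picture's height over the tangent of half this angle, whatever the lens; pixels are square), "cx", "cy" (the principal point, pixels), "D" ([k1, k2, p1, p2, k3] as OpenCV has them; the pictures are not rectified), "origin" and "orientation" of the camera in the world; the wrist camera has in their place "T_tool_cam" (4x4, takes a point from camera to tool coordinates, whose origin is the TCP and whose axes are the flange's). Camera axes: x right, y up, looking along -z (the intrinsics and any distortion apply to the point x, -y, -z); pixel columns grow to the right and rows downward; lengths in m; the calibration is good to about 2 mm. A picture is of the moment at which its call begins: read the wrist's pose just before it.
- robot.close_job(): hands the job in; it is judged then, once.
The state is a dict: "time": time; "joint_positions": joint angles; "qvel": joint speeds; "joint_torque": joint torques, N m; "tool_pos": TCP position; "ee_rot": TCP orientation; "wrist_force": force on the tool from outside, world axes, zero at the start; "wrist_torque": the same for the moment, N m; "width": finger opening in m; "finger_force": force on a finger pad.
Only numpy, scipy, OpenCV 4.12 (cv2) and the standard library are available. Lean on these libraries where they do the work, as an engineer would, in place of code of your own. Each camera call takes 0.05 s, during which the arm holds its last target. There are 200 camera calls.

## Task

The sample plate is held by a spring clip in the low clip stage. Swing the spring clips of both stages well clear of their nests, lift the plate over and set it down (do not drop it) flat in the tall stage's nest with its bare end at the clip end, then swing the tall stage's clip back so that it presses on the middle of the plate's bare end. Leave the low stage's clip swung clear, and do not disturb the other things on the bench.

Things in the scene. Friction and masses are not known exactly. Their poses are not given: they have to be found in the camera images.
- low_stage: the low clip stage, fixed to the bench: a dark steel top 132x74 mm whose upper face (the nest floor) is 22 mm above the bench. Origin: on the bench under the nest's centre; x along the nest's length towards the clip end, z up. Low fences 4 mm high bound a 106x50 mm nest on the top (3 mm of play round the plate each way). A 30 mm wide round ear with the clip's pivot screw juts out at (38, +66) mm in its x, y
- low_nest (a point): centre of the low stage's nest floor, axes as the stage's
- low_pivot (a point): the low clip's vertical pivot axis, at nest-floor height; at (38, +66, 0) mm from low_nest in the stage's axes. The screw head reaches 20 mm above the nest floor
- low_clip (a joint): swing of the low clip about its pivot, rad: at 0 the clip points from the pivot straight across the clip end of the nest (to the stage's -y) and its pad is 38 mm from the nest's centre, on the centreline; it grows as the clip swings anticlockwise seen from above, away over the stage's clip end (+x). Range -0.05 to 1.5; stays where left (friction about 1 N at the stud). The pad is off the plate from about 0.35; well clear from 0.6; bearing on the plate's edge below 0.15
- low_stud (a point): centre of the gripping part of the low clip's thumb stud, an upright round stud 12 mm in diameter, 36 mm from the pivot axis, fixed on the stiff steel arm (14 mm wide). The stud goes from 14 to 44 mm above the nest floor; this point is 30 mm above it. Grip it from above, or push it, and lead it round the pivot in an arc
- low_leaf: the low clip's spring leaf, a steel strip 12 mm wide under the arm; origin at its root, 24 mm from the pivot, x along it to the tip. Its domed pad (18 mm across) is 66 mm from the pivot, the tip 74 mm. Free, the pad's underside is 1.5 mm lower than the plate's top; as the clip is swung on, the dome rides up over the plate's edge by itself and then presses with about 2.4 N; level swinging at the stud needs only a few N
- tall_stage: the tall clip stage, fixed to the bench: a dark steel top 132x74 mm whose upper face (the nest floor) is 46 mm above the bench. Origin: on the bench under the nest's centre; x along the nest's length towards the clip end, z up. Low fences 4 mm high bound a 106x50 mm nest on the top (3 mm of play round the plate each way). A 30 mm wide round ear with the clip's pivot screw juts out at (38, -66) mm in its x, y
- tall_nest (a point): centre of the tall stage's nest floor, axes as the stage's
- tall_pivot (a point): the tall clip's vertical pivot axis, at nest-floor height; at (38, -66, 0) mm from tall_nest in the stage's axes. The screw head reaches 20 mm above the nest floor
- tall_clip (a joint): swing of the tall clip about its pivot, rad: at 0 the clip points from the pivot straight across the clip end of the nest (to the stage's +y) and its pad is 38 mm from the nest's centre, on the centreline; it grows as the clip swings clockwise seen from above, away over the stage's clip end (+x). Range -0.05 to 1.5; stays where left (friction about 1 N at the stud). The pad is off the plate from about 0.35; well clear from 0.6; bearing on the plate's edge below 0.15
- tall_stud (a point): centre of the gripping part of the tall clip's thumb stud, an upright round stud 12 mm in diameter, 36 mm from the pivot axis, fixed on the stiff steel arm (14 mm wide). The stud goes from 14 to 44 mm above the nest floor; this point is 30 mm above it. Grip it from above, or push it, and lead it round the pivot in an arc
- tall_leaf: the tall clip's spring leaf, a steel strip 12 mm wide under the arm; origin at its root, 24 mm from the pivot, x along it to the tip. Its domed pad (18 mm across) is 66 mm from the pivot, the tip 74 mm. Free, the pad's underside is 1.5 mm lower than the plate's top; as the clip is swung on, the dome rides up over the plate's edge by itself and then presses with about 2.4 N; level swinging at the stud needs only a few N
- plate: the sample plate, loose, about 0.12 kg: aluminium plate 100x44x6 mm with an upright grip rib in its middle, 32 mm long (along x), 10 mm thick (along y), from 6 to 36 mm above the plate's underside. Origin: centre of the underside, x along the length towards the bare end, z up. A white round sample disc (26 mm across, its centre 34 mm from the plate's centre) is fixed on the other end (-x). It starts in the low stage's nest, bare end under the clip
- tube_furnace: the tube furnace, fixed: a large drum 315 mm high that fills the back of the bench beyond x = 0.63 m for y from -0.05 to 0.5 m. The stage that stands on the left is close in front of it: keep the arm and gripper in front of it, and cross straight, not in a wide arc. A fixed wash bottle 188 mm high stands at the back right, at (0.74, -0.43) m
- multimeter: multimeter 140x72x40 mm, fixed, lying behind the work at the right. Origin: centre of its underside
- bare_end (a point): middle of the top edge of the plate's bare end, 50 mm along +x from the plate's centre, 6 mm above its underside
- vial_0: glass sample vial with a screw cap (blue), 24 mm across, 44 mm high, upright, beside the low stage; a bystander, leave it alone. Origin: centre of its underside
- crucible_0: white porcelain crucible, 39 mm across, 28 mm high, beside the low stage; a bystander, leave it alone. Origin: centre of its underside
- vial_4: glass sample vial with a screw cap (black), 23 mm across, 44 mm high, upright, beside the tall stage; a bystander, leave it alone. Origin: centre of its underside
- ferrule_tin: round aluminium tin, 65 mm across, 53 mm high, beside the tall stage; a bystander, leave it alone. Origin: centre of its underside
- reagent_bottle_1: reagent bottle, 52 mm across, 94 mm high, between and behind the stages; a bystander, leave it alone. Origin: centre of its underside
- wrench_1: open-end spanner 152x32x7 mm lying near the front edge of the bench; a bystander, leave it alone. Origin: centre of its underside
- screwdriver: screwdriver 182x25x25 mm lying at the right; a bystander, leave it alone. Origin: centre of its underside
There are look-alikes about, which are no part of the job. Of the things that look like the plate, the larger one is meant.

How it is judged:
On the way, in this order (a step that is already met when the one before it is completed fails the run):
1. both clips are swung well clear of their nests (more than 0.6 rad) (value of joint each of low_clip, tall_clip above 0.6 rad), for 0.2 s.
2. the plate lies flat in the tall stage's nest, bare end at the clip end, while that clip is still clear (x of plate in the frame of tall_nest between -0.006 and 0.006 m and y of plate in the frame of tall_nest between -0.006 and 0.006 m and z of plate in the frame of tall_nest between -0.003 and 0.003 m and angle between the x axis of plate and the x axis of tall_stage, either way round below 0.15 rad and angle between plate's own z axis and vertical below 0.06 rad and x of bare_end in the frame of tall_nest above 0.04 m and value of joint tall_clip above 0.35 rad), for 0.2 s.
3. the tall stage's clip is swung onto the plate's bare end and presses on it (x of plate in the frame of tall_nest between -0.006 and 0.006 m and y of plate in the frame of tall_nest between -0.006 and 0.006 m and z of plate in the frame of tall_nest between -0.003 and 0.003 m and angle between the x axis of plate and the x axis of tall_stage, either way round below 0.15 rad and angle between plate's own z axis and vertical below 0.06 rad and x of bare_end in the frame of tall_nest above 0.04 m and value of joint tall_clip below 0.15 rad and contact force between tall_leaf and plate above 0.4 N), for 0.2 s.
At the end, for the whole second after the job is handed in: The plate lies flat and at rest in the tall stage's nest (within 6 mm of its centre, 3 mm in height, 0.15 rad in line, bare end at the clip end), the tall clip stands within 0.15 rad of straight across and its leaf presses on the plate with more than 0.4 N; the low clip is more than 0.6 rad clear (all of step 3 and value of joint low_clip above 0.6 rad and linear speed of plate below 0.01 m/s); the robot touches nothing.
It fails at once if the plate is dropped: in the air more than 15 mm above the tall nest floor without the fingers holding it (height (world z) of plate above 0.061 m and contact force between the fingers and plate below 0.05 N).
It fails at once if a bystander is moved by more than 20 mm (distance of any of vial_0, crucible_0, vial_4, ferrule_tin, reagent_bottle_1, wrench_1, screwdriver from where it was at the start of the episode above 0.02 m).
It also fails if it takes over 67 s, if anything falls off the work surface, if the arm or the gripper's body presses on something with over 40 N, if the wrist force passes 120 N, or if a joint passes its speed limit or range.

## Working session

There is one attempt and no reset: what is moved stays moved. The work goes in short steps, Python scripts to look and compute and a tool call to move; the robot and the scene stay as the last step left them, time stands still between calls to the robot, and variables do not carry over. Pictures are saved under pics/ and viewed, at most 10 in all, crops included, and the job is handed in when it is done.

Besides the shell and the picture viewer there is one more tool, called after "Request:" in YAML: its name, and indented under it one key for each argument. move_arm: Moves the arm, as the interface text tells. Its arguments: {"type":"object","properties":{"deltas":{"type":"array","items":{"type":"number"}}},"required":["deltas"]}

```bash
mkdir -p pics; cat > h.py <<'E'
import numpy as np, cv2
from scipy.spatial.transform import Rotation as R
from bench import robot
def snap(n,tag):
    o=robot.get_obs(); s=robot.snapshot(n)
    if 'T_tool_cam' in s:
        T=np.eye(4);T[:3,:3]=rot(o['ee_rot']);T[:3,3]=o['tool_pos'];T=T@s['T_tool_cam']
    else:
        T=np.eye(4);T[:3,:3]=rot(s['orientation']);T[:3,3]=s['origin']
    s['T']=T; np.save(f'pics/{tag}.npy',s,allow_pickle=True)
    cv2.imwrite(f'pics/{tag}.png',s['image'][:,:,::-1]); return s
def rot(r):
    r=np.array(r,float)
    return r if r.shape==(3,3) else R.from_euler('xyz',r).as_matrix() if r.size==3 else R.from_quat(r).as_matrix()
def load(tag): return np.load(f'pics/{tag}.npy',allow_pickle=True).item()
def K(s):
    f=200/np.tan(np.radians(s['fov_y'])/2); return np.array([[f,0,s['cx']],[0,f,s['cy']],[0,0,1]])
def ray(s,uv):
    p=cv2.undistortPoints(np.array(uv,float).reshape(-1,1,2),K(s),np.array(s['D'],float))[:,0]
    return np.c_[p[:,0],-p[:,1],-np.ones(len(p))]
def at_z(s,uv,z):
    d=ray(s,uv)@s['T'][:3,:3].T; o=s['T'][:3,3]; z=np.broadcast_to(z,len(d))
    return o+d*((z-o[2])/d[:,2])[:,None]
def at_depth(s,uv):
    uv=np.array(uv).reshape(-1,2); dp=np.array([np.median(s['depth'][int(v)-1:int(v)+2,int(u)-1:int(u)+2]) for u,v in uv])
    return (ray(s,uv)*dp[:,None])@s['T'][:3,:3].T+s['T'][:3,3]
def proj(s,P):
    q=(np.atleast_2d(P)-s['T'][:3,3])@s['T'][:3,:3]; q=q*[1,-1,-1]
    return cv2.projectPoints(q,np.zeros(3),np.zeros(3),K(s),np.array(s['D'],float))[0][:,0]
def crop(s,tag,u0,v0,u1,v1,k):
    cv2.imwrite(f'pics/{tag}.png',cv2.resize(s['image'][v0:v1,u0:u1,::-1],None,fx=k,fy=k,interpolation=cv2.INTER_CUBIC))
E
python3 -c "
from h import *
s=snap('top','top0'); print(robot.get_obs()); print(s['origin'],s['orientation'],s['fov_y'],s['D'])
cv2.imwrite('pics/top0b.png',cv2.resize(s['image'][:,:,::-1],(800,500),interpolation=cv2.INTER_CUBIC))"
```

```text
{'time': 0.05, 'joint_positions': array([ 1.17591613e+00,  8.79258404e-02,  1.37220455e+00, -4.95686553e-05,
        1.68360428e+00, -1.03145038e-01]), 'qvel': array([-0.00050512, -0.0007627 , -0.00108412,  0.00027295,  0.00142364,
       -0.0001349 ]), 'joint_torque': array([ 2.19248650e-03, -3.41543126e+01, -3.03593016e+01,  7.20155798e-02,
        3.05795996e-02, -1.06667549e-04]), 'tool_pos': array([0.15802463, 0.52624765, 0.20434533]), 'ee_rot': array([-3.13945695e+00, -1.71542703e-04,  2.84985179e+00]), 'wrist_force': array([ 0.33885822, -0.02453473, -0.24667561]), 'wrist_torque': array([0.01983392, 0.05741341, 0.00984599]), 'finger_force': 0.0, 'width': 0.09389510459360134}
[ 0.41634236 -0.04861755  1.38101972] [ 0.1067244  -0.00451118 -1.58718556] 50.145405408755686 [0.0072646 0.        0.        0.        0.       ]
```

View pics/top0b.png

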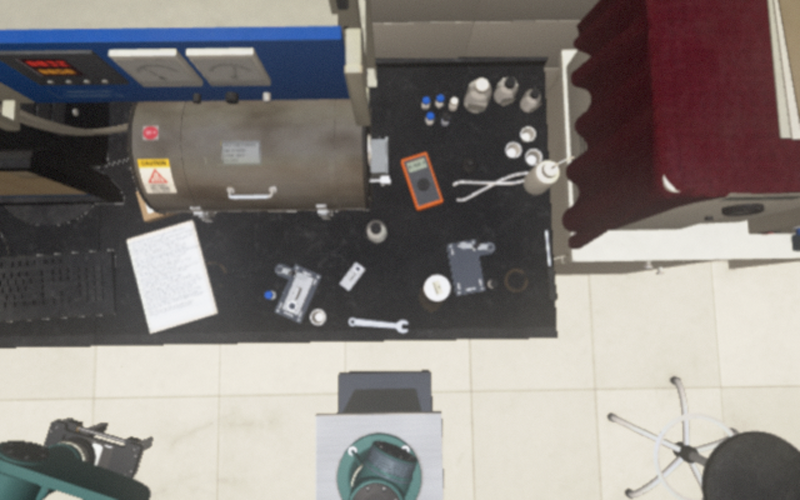

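The top view (scaled 1.25x) shows two stages, at about (298,290) on the left and (467,268) on the right. The plate candidates are the plate in the left stage at (298,292) and a small loose one at (352,276). The larger one, in the stage nest and under the clip, fits the description. I'll confirm that in a crop.

```bash
python3 -c "
from h import *
s=load('top0'); crop(s,'c1',205,180,405,275,4)
print(at_depth(s,[[238,232],[373,214],[282,221]]))"
```

```text
[[ 0.4630526   0.1940674   0.05711032]
 [ 0.51287961 -0.22608522  0.04512143]
 [ 0.49708428  0.06119456  0.01886558]]
```

View pics/c1.png

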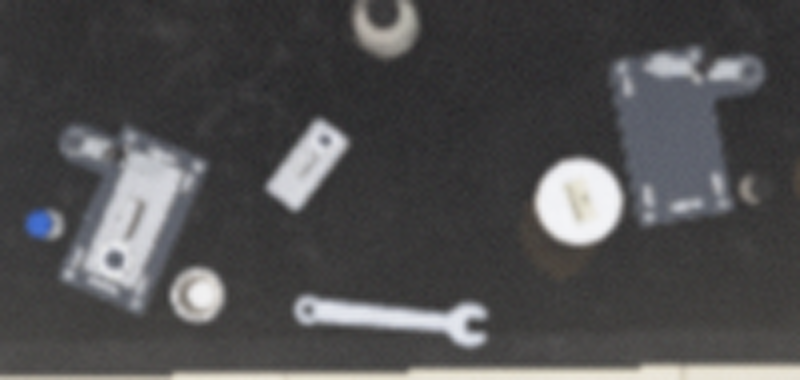

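The crop shows the low stage with the big plate at (130,220), its rib, and its disc end at (113,258). The clip lies at the top and the ear is at the left (80,145). The small loose plate at (308,165) is the decoy. The tall stage's nest at (675,140) is empty, with its ear at the right (745,72) and its clip straight across the top.

```bash
python3 -c "
from h import *
s=load('top0')
def fit(c,z):
    uv=np.array(c)/4+[205,180]; P=at_z(s,uv,z)[:,:2]  # order FL FR BR BL (x+,y+),(x+,y-),(x-,y-),(x-,y+)
    M=np.array([[66,37],[66,-37],[-66,-37],[-66,37]])/1000
    c=P.mean(0); A=P-c; th=np.arctan2((M[:,0]*A[:,1]-M[:,1]*A[:,0]).sum(),(M*A).sum())
    Rm=np.array([[np.cos(th),-np.sin(th)],[np.sin(th),np.cos(th)]])
    print(c,th,np.abs(A-M@Rm.T).max()); return c,Rm
for c,z,sg in (([[127,130],[207,163],[143,312],[62,278]],.022,1),([[612,62],[705,55],[733,208],[643,222]],.046,-1)):
    c,Rm=fit(c,z); p=c+Rm@[.038,sg*.066]; print('piv',p,'stud0',p+Rm@[0,-sg*.036])
o=robot.get_obs(); print(rot(o['ee_rot']).round(3)); 
w=snap('wrist','w0'); print(w['T_tool_cam'],w['fov_y'])
"
```

```text
[0.4544792  0.19819224] -0.40915908586296373 0.0034413672745860907
piv [0.51559983 0.24362647] stud0 [0.50127766 0.21059807]
[ 0.51251555 -0.22689298] 0.1420921394276577 0.006833133126218721
piv [ 0.55947914 -0.28684647] stud0 [ 0.55438102 -0.25120928]
[[-0.958  0.288 -0.001]
 [ 0.288  0.958 -0.002]
 [ 0.    -0.002 -1.   ]]
[[-4.06013956e-04  9.69561965e-01  2.44845730e-01  7.02263002e-02]
 [ 9.99999897e-01  4.43062617e-04 -9.62350728e-05 -7.05080743e-04]
 [-2.01787856e-04  2.44845666e-01 -9.69562045e-01 -1.78788929e-01]
 [ 0.00000000e+00  0.00000000e+00  0.00000000e+00  1.00000000e+00]] 59.08563114792746
```

Request:
move_arm:
  deltas: [0, 0, 0.12, -39, -21.3, -1.6, 0, 0, 0, 0.12, -39, -21.3, -1.6, 0, 0, 0, 0.12, -39, -21.3, -1.6, 0, 0, 0, 0.12, -39, -21.3, -1.6, 0, 0, 0, 0.12, -39, -21.3, -1.6, 0, 0, 0, 0.12, -39, -21.3, -1.6, 0, 0, 0, 0.12, -39, -21.3, -1.6, 0, 0, 0, 0.12, -39, -21.3, -1.6, 0]

```text
time: 0.9
tool_pos: [0.44, 0.2406, 0.2196]
ee_rot: [-3.141, -0.0, 2.73]
wrist_force: [1.2, 0.2, 0.5]
width: 0.0469
finger_force: 0.0
```

```bash
cat >> h.py <<'E'
def go(p,yaw):
    o=robot.get_obs(); Rm=rot(o['ee_rot']); Rt=R.from_euler('xyz',[np.pi,0,yaw]).as_matrix()
    print('rotvec',R.from_matrix(Rm.T@Rt).as_rotvec().round(3),'shift cm',(100*Rm.T@(np.array(p)-o['tool_pos'])).round(2),'at',o['tool_pos'].round(4),o['ee_rot'].round(3),'w',round(o['width'],4),'F',o['wrist_force'].round(1),round(o['finger_force'],1),'t',round(o['time'],2))
E
python3 -c "
from h import *
s=snap('wrist','w1'); go([.47,.21,.22],2.73)
cv2.imwrite('pics/w1.png',cv2.resize(s['image'][:,:,::-1],(800,500)))
print(proj(s,[[.501,.2106,.052],[.5156,.2436,.042],[.4545,.198,.058]])*1.25)"
```

```text
rotvec [-0.004  0.006 -0.008] shift cm [-3.27 -1.24 -0.05] at [0.4452 0.2347 0.2193] [-3.138  0.006  2.722] w 0.0472 F [ 3.7 -2.1  0.2] 0.0 t 0.95
[[396.87918947 306.2515303 ]
 [438.93232377 302.08274008]
 [359.21673561 265.23818168]]
```

View pics/w1.png

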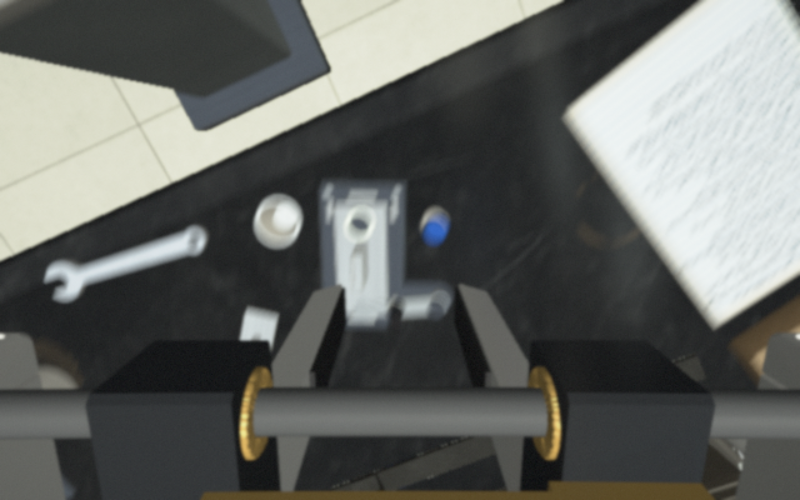

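The wrist view, blurred by motion, shows the low stage at (362,250), the clip at about (390,308) and the pivot at (440,300). This matches the top-view estimate. I'll settle and look again from closer.

Request:
move_arm:
  deltas: [0, 0, 0, -5.4, 1.3, 2, 0, 0, 0, 0, -5.4, 1.3, 2, 0, 0, 0, 0, -5.4, 1.3, 2, 0, 0, 0, 0, -5.4, 1.3, 2, 0, 0, 0, 0, -5.4, 1.3, 2, 0]

```text
time: 1.45
tool_pos: [0.4929, 0.2336, 0.2008]
ee_rot: [3.141, 0.001, 2.732]
wrist_force: [-0.8, 0.9, -0.1]
width: 0.0471
finger_force: 0.0
```

```bash
python3 -c "
from h import *
s=snap('wrist','w2'); go([.501,.2106,.046],2.73)
print(proj(s,[[.501,.2106,.066],[.5156,.2436,.042],[.4545,.198,.058]]))
crop(s,'c2',220,80,400,270,3)"
```

```text
rotvec [0.001 0.001 0.002] shift cm [-1.64 -1.8  15.49] at [0.4929 0.2336 0.201 ] [3.140e+00 1.000e-03 2.732e+00] w 0.0471 F [-0.   1.   0.5] 0.0 t 1.5
[[300.95453964 205.96813291]
 [338.71372149 199.6807707 ]
 [268.00338044 164.11119956]]
```

View pics/c2.png

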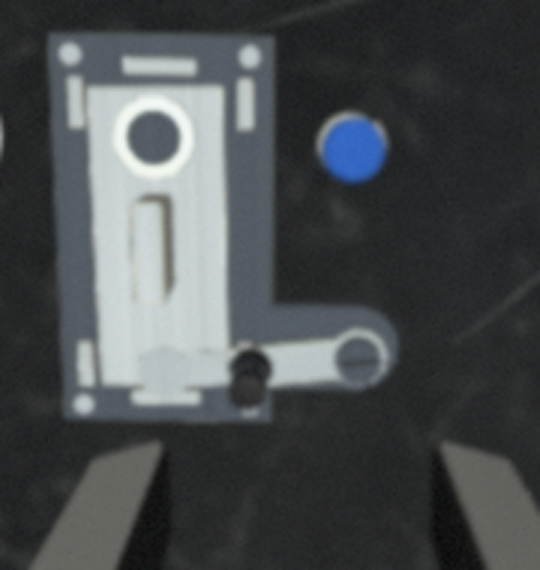

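The crop shows the low stage sharply, with corners at (48,36), (274,38), (270,421) and (66,418). The plate and rib, at (152,248), sit bare end under the pad at (165,368). The stud top is near (249,388) and the pivot screw at (360,358).

```bash
python3 -c "
from h import *
from scipy.optimize import least_squares as ls
s=load('w2')
cr=lambda c:np.array(c)/3+[220,80]
M=np.array([[-66,-37,0],[-66,37,0],[66,37,0],[66,-37,0],[38,66,20],[38,30,44]])/1000
uv=cr([[48,36],[274,38],[270,421],[66,418],[360,358],[249,390]])
def f(p,k=6):
    Rm=R.from_euler('z',p[2]).as_matrix(); return proj(s,M[:k]@Rm.T+[p[0],p[1],.022])-uv[:k]
r=ls(lambda p:f(p,5).ravel(),[.454,.198,-.41]); print(r.x,f(r.x).round(1).tolist())
Rm=R.from_euler('z',r.x[2]).as_matrix(); c=np.r_[r.x[:2],.022]
print('piv',c+Rm@[.038,.066,0],'stud',c+Rm@[.038,.03,.03])
print('stud from img',at_z(s,cr([[249,390]]),.066))
# rib ends on top z=.058 
print('rib',at_z(s,cr([[148,200],[148,303]]),.058), 'disc',at_z(s,cr([[153,137]]),.030))
st=at_z(s,cr([[249,390]]),.066)[0]; go([st[0],st[1],.046],r.x[2]+np.pi)"
```

```text
[ 0.4554904   0.19973529 -0.42005308] [[-0.9, -1.6], [0.3, -1.3], [1.2, 0.8], [-0.6, 1.3], [0.1, 1.3], [-0.4, -3.1]]
piv [0.51710235 0.24450099 0.022     ] stud [0.50242123 0.21163057 0.052     ]
stud from img [[0.50528002 0.2107441  0.066     ]]
rib [[0.44063432 0.20598397 0.058     ]
 [0.46922831 0.19230748 0.058     ]] disc [[0.42410127 0.21143856 0.03      ]]
rotvec [0.001 0.001 0.01 ] shift cm [-2.03 -1.62 15.49] at [0.4929 0.2336 0.201 ] [3.140e+00 1.000e-03 2.732e+00] w 0.0471 F [-0.   1.   0.5] 0.0 t 1.5
```

Request:
move_arm:
  deltas: [0, 0, 0.01, -1.85, -1.65, 4, 0.2, 0, 0, 0.01, -1.85, -1.65, 9, 0.2, 0, 0, 0.01, -1.85, -1.65, 13, 0.2, 0, 0, 0.01, -1.85, -1.65, 15.3, 0.2, 0, 0, 0.01, -1.85, -1.65, 15.3, 0.2, 0, 0, 0.01, -1.85, -1.65, 15.3, 1, 0, 0, 0.01, -1.85, -1.65, 15.3, 1, 0, 0, 0.01, -1.85, -1.65, 15.3, 1]

```text
time: 2.3
tool_pos: [0.5057, 0.2108, 0.0496]
ee_rot: [3.138, 0.004, 2.72]
wrist_force: [0.2, -0.5, -0.4]
width: 0.0169
finger_force: 0.0
```

```bash
python3 -c "
from h import *
o=robot.get_obs();print(o['width'],o['finger_force'])
piv=np.array([.5171,.2445])
p=o['tool_pos'][:2]; r=p-piv; print('rel',r,np.linalg.norm(r))
for a in (.2,.4,.6,.8,.9,1.0):
    q=piv+R.from_euler('z',a).as_matrix()[:2,:2]@r; go([*q,.048],-.42+np.pi)"
```

```text
0.01692358495967132 0.0
rel [-0.01139234 -0.03365514] 0.035531022422512444
rotvec [ 0.003  0.004 -0.001] shift cm [-0.7   0.14  0.16] at [0.5057 0.2108 0.0496] [3.138 0.004 2.72 ] w 0.0169 F [ 0.2 -0.5 -0.4] 0.0 t 2.3
rotvec [ 0.003  0.004 -0.001] shift cm [-1.35  0.41  0.16] at [0.5057 0.2108 0.0496] [3.138 0.004 2.72 ] w 0.0169 F [ 0.2 -0.5 -0.4] 0.0 t 2.3
rotvec [ 0.003  0.004 -0.001] shift cm [-1.94  0.81  0.17] at [0.5057 0.2108 0.0496] [3.138 0.004 2.72 ] w 0.0169 F [ 0.2 -0.5 -0.4] 0.0 t 2.3
rotvec [ 0.003  0.004 -0.001] shift cm [-2.43  1.31  0.17] at [0.5057 0.2108 0.0496] [3.138 0.004 2.72 ] w 0.0169 F [ 0.2 -0.5 -0.4] 0.0 t 2.3
rotvec [ 0.003  0.004 -0.001] shift cm [-2.64  1.6   0.17] at [0.5057 0.2108 0.0496] [3.138 0.004 2.72 ] w 0.0169 F [ 0.2 -0.5 -0.4] 0.0 t 2.3
rotvec [ 0.003  0.004 -0.001] shift cm [-2.82  1.91  0.17] at [0.5057 0.2108 0.0496] [3.138 0.004 2.72 ] w 0.0169 F [ 0.2 -0.5 -0.4] 0.0 t 2.3
```

Request:
move_arm:
  deltas: [0, 0, 0, 0, 0, 0, 1, 0, 0, 0, 0, 0, 0, 1, 0, 0, 0, -0.7, 0.14, 0, 1, 0, 0, 0, -1.35, 0.41, 0, 1, 0, 0, 0, -1.95, 0.8, 0, 1, 0, 0, 0, -2.45, 1.3, 0, 1, 0, 0, 0, -2.8, 1.9, 0, 1, 0, 0, 0, -2.8, 1.9, 0, 1]

```text
time: 3.1
tool_pos: [0.5395, 0.2122, 0.0488]
ee_rot: [-3.136, 0.006, 2.719]
wrist_force: [0.3, -9.8, 6.4]
width: 0.0108
finger_force: 30.0
```

Request:
move_arm:
  deltas: [0, 0, 0, 0, 0, 0, 0.2, 0, 0, 0, 0, 0, 0, 0.2, 0, 0, 0, 0, 0, -3, 0.2, 0, 0, 0, 0, 0, -8, 0.2, 0, 0, -0.1, 3, 0, -12, 0.2, 0, 0, -0.2, 4, -4, -14, 0.2, 0, 0, -0.3, 4, -9, -15, 0.2, 0, 0, -0.4, 4, -14, -15, 0.2]

```text
time: 3.9
tool_pos: [0.444, 0.1056, 0.199]
ee_rot: [3.14, 0.005, 3.127]
wrist_force: [1.7, -1.3, 0.0]
width: 0.0377
finger_force: 0.0
```

```bash
python3 -c "
from h import *
go([.55,-.22,.2],np.pi+.14)"
```

```text
rotvec [ 0.001  0.005 -0.154] shift cm [-11.07 -32.4   -0.08] at [0.444  0.1056 0.199 ] [3.14  0.005 3.127] w 0.0377 F [ 1.7 -1.3  0. ] 0.0 t 3.9
```

Request:
move_arm:
  deltas: [0, 0, -0.15, -11, -32.4, 0, 0.2, 0, 0, -0.15, -11, -32.4, 0, 0.2, 0, 0, -0.15, -11, -32.4, 0, 0.2, 0, 0, -0.15, -11, -32.4, 0, 0.2, 0, 0, -0.15, -11, -32.4, 0, 0.2, 0, 0, -0.15, -11, -32.4, 0, 0.2, 0, 0, -0.15, -11, -32.4, 0, 0.2, 0, 0, -0.15, -11, -32.4, 0, 0.2]

```text
time: 4.7
tool_pos: [0.5473, -0.2257, 0.1945]
ee_rot: [3.141, -0.002, -3.019]
wrist_force: [-0.2, 1.4, 0.4]
width: 0.0374
finger_force: 0.0
```

Request:
move_arm:
  deltas: [0, 0, 0, 0, 0, 0, 0.2, 0, 0, 0, 0, 0, 0, 0.2, 0, 0, 0, 0, 0, 0, 0.2]

```text
time: 5.0
tool_pos: [0.547, -0.2192, 0.1973]
ee_rot: [3.141, 0.001, -3.011]
wrist_force: [-0.4, 0.1, 0.1]
width: 0.0375
finger_force: 0.0
```

```bash
python3 -c "
from h import *
s=snap('wrist','w3'); go([.55,-.22,.2],np.pi+.14)
print((proj(s,[[.5544,-.2512,.09],[.5595,-.2868,.066],[.5125,-.2269,.046]])-[200,40])*2.5)
crop(s,'c3',200,40,440,280,2.5)"
```

```text
rotvec [-0.     0.001 -0.01 ] shift cm [-0.29 -0.12 -0.26] at [ 0.547  -0.2192  0.1974] [-3.142e+00  1.000e-03 -3.011e+00] w 0.0375 F [0.4 0.4 0.4] 0.0 t 5.05
[[204.18820484 399.36095534]
 [111.45890188 383.94389217]
 [293.04312018 269.94190658]]
```

View pics/c3.png

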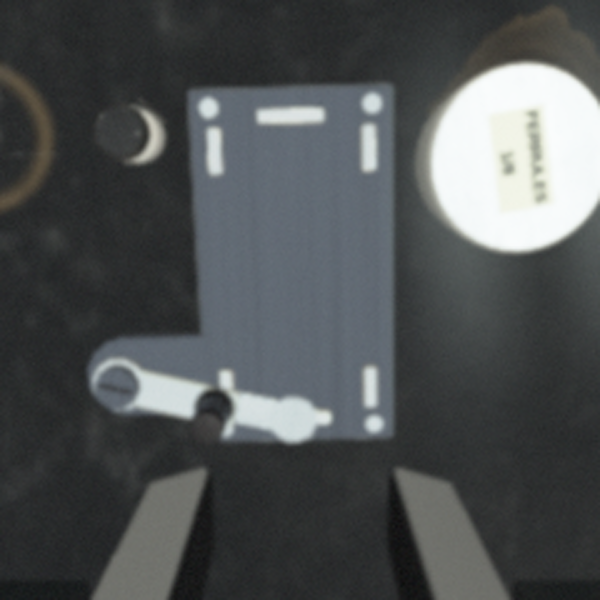

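The crop shows the tall stage with corners at (188,88), (393,85) and (393,438), and the pivot screw at (118,384). The stud top is near (208,425) and the pad at (293,419), so the clip is already about 0.2 rad swung.

```bash
python3 -c "
from h import *
from scipy.optimize import least_squares as ls
s=load('w3')
cr=lambda c:np.array(c)/2.5+[200,40]
M=np.array([[-66,-37,0],[-66,37,0],[66,37,0],[38,-66,20]])/1000
uv=cr([[188,88],[393,85],[393,438],[118,384]])
def f(p):
    Rm=R.from_euler('z',p[2]).as_matrix(); return proj(s,M@Rm.T+[p[0],p[1],.046])-uv
r=ls(lambda p:f(p).ravel(),[.5125,-.227,.14]); print(r.x,f(r.x).round(1).tolist())
Rm=R.from_euler('z',r.x[2]).as_matrix(); c=np.r_[r.x[:2],.046]; piv=(c+Rm@[.038,-.066,0])[:2]
st=at_z(s,cr([[208,425]]),.09)[0]; sb=at_z(s,cr([[213,403]]),.062)[0]; print('piv',piv,'stud top, bot',st,sb,np.linalg.norm(st[:2]-piv))
d=st[:2]-piv; print('ang',r.x[2]+np.pi/2-np.arctan2(d[1],d[0]))
d=d/np.linalg.norm(d)*.036; st=piv+d
go([*st,.072],r.x[2]+np.pi)
for a in (.2,.4,.6,.8,.9):
    q=R.from_euler('z',-a).as_matrix()[:2,:2]@d-d; print(a,(100*rot(robot.get_obs()['ee_rot'])[:2,:2].T@q).round(2))
"
```

```text
[ 0.51319961 -0.2258637   0.15035319] [[-0.5, -0.5], [1.3, -1.2], [0.3, 0.7], [-1.2, 1.4]]
piv [ 0.56065687 -0.28542718] stud top, bot [ 0.56312003 -0.24900389  0.09      ] [ 0.56293332 -0.24999473  0.062     ] 0.03650649094611157
ang 0.21787634844462667
rotvec [-0.     0.001 -0.02 ] shift cm [-1.19 -3.21 12.54] at [ 0.547  -0.2192  0.1974] [-3.142e+00  1.000e-03 -3.011e+00] w 0.0375 F [0.4 0.4 0.4] 0.0 t 5.05
0.2 [-0.69 -0.21]
0.4 [-1.32 -0.55]
0.6 [-1.87 -1.02]
0.8 [-2.32 -1.58]
0.9 [-2.5  -1.89]
```

Request:
move_arm:
  deltas: [0, 0, -0.02, -1.2, -3.2, 4, 0.2, 0, 0, -0.02, -1.2, -3.2, 8, 0.2, 0, 0, -0.02, -1.2, -3.2, 11, 0.2, 0, 0, -0.02, -1.2, -3.2, 12.5, 0.2, 0, 0, -0.02, -1.2, -3.2, 12.5, 0.2, 0, 0, -0.02, -1.2, -3.2, 12.5, 1, 0, 0, -0.02, -1.2, -3.2, 12.5, 1, 0, 0, -0.02, -1.2, -3.2, 12.5, 1]

```text
time: 5.85
tool_pos: [0.5643, -0.2515, 0.0744]
ee_rot: [-3.139, 0.004, -2.993]
wrist_force: [-0.8, 0.0, -0.1]
width: 0.0168
finger_force: 0.0
```

Request:
move_arm:
  deltas: [0, 0, 0, 0, 0, 0, 1, 0, 0, 0, 0, 0, 0, 1, 0, 0, 0, -0.7, -0.2, 0, 1, 0, 0, 0, -1.3, -0.55, 0, 1, 0, 0, 0, -1.85, -1, 0, 1, 0, 0, 0, -2.3, -1.6, 0, 1, 0, 0, 0, -2.5, -1.9, 0, 1, 0, 0, 0, -2.5, -1.9, 0, 1]

```text
time: 6.65
tool_pos: [0.593, -0.2625, 0.0741]
ee_rot: [3.136, 0.006, -2.992]
wrist_force: [2.7, 9.0, 4.1]
width: 0.0108
finger_force: 30.0
```

Request:
move_arm:
  deltas: [0, 0, 0, 0, 0, 0, 0.2, 0, 0, 0, 0, 0, 0, 0.2, 0, 0, 0, 0, 0, -4, 0.2, 0, 0, 0, 1, 0, -8, 0.2, 0, 0, 0, 4, 2, -12, 0.2, 0, 0, 0.1, 5, 6, -13, 0.2, 0, 0, 0.2, 5, 11, -13, 0.2, 0, 0, 0.3, 5, 16, -13, 0.2]

```text
time: 7.45
tool_pos: [0.5169, -0.1151, 0.2033]
ee_rot: [-3.141, 0.003, 2.983]
wrist_force: [0.8, 1.6, -0.1]
width: 0.037
finger_force: 0.0
```

```bash
python3 -c "
from h import *
go([.49,.22,.2],np.pi-.42)"
```

```text
rotvec [-0.001  0.003  0.261] shift cm [ 7.96 32.67  0.27] at [ 0.5169 -0.1151  0.2033] [-3.141e+00  3.000e-03  2.983e+00] w 0.037 F [ 0.8  1.6 -0.1] 0.0 t 7.45
```

Request:
move_arm:
  deltas: [0, 0, 0.26, 8, 32.7, 0.2, 0.2, 0, 0, 0.26, 8, 32.7, 0.2, 0.2, 0, 0, 0.26, 8, 32.7, 0.2, 0.2, 0, 0, 0.26, 8, 32.7, 0.2, 0.2, 0, 0, 0.26, 8, 32.7, 0.2, 0.2, 0, 0, 0.26, 8, 32.7, 0.2, 0.2, 0, 0, 0.26, 8, 32.7, 0.2, 0.2, 0, 0, 0.26, 8, 32.7, 0.2, 0.2]

```text
time: 8.25
tool_pos: [0.4868, 0.224, 0.1998]
ee_rot: [3.14, -0.001, 2.736]
wrist_force: [-0.9, -1.3, 0.0]
width: 0.0375
finger_force: 0.0
```

Request:
move_arm:
  deltas: [0, 0, 0, 0, 0, 0, 0.2, 0, 0, 0, 0, 0, 0, 0.2, 0, 0, 0, 0, 0, 0, 0.2]

```text
time: 8.55
tool_pos: [0.4882, 0.2185, 0.2]
ee_rot: [-3.141, 0.0, 2.727]
wrist_force: [-0.8, -0.4, -0.6]
width: 0.0375
finger_force: 0.0
```

```bash
python3 -c "
from h import *
s=snap('wrist','w4'); go([.455,.199,.033],np.pi-.42)
crop(s,'c4',220,80,400,270,3)
c=np.r_[.4555,.1997,.022]; Rm=R.from_euler('z',-.42).as_matrix()
print(((proj(s,[c+Rm@[0,0,.036],c+Rm@[.016,0,.036],c+Rm@[-.016,0,.036],c+Rm@[.05,.022,.006],c+Rm@[-.05,-.022,.006]])-[220,80])*3).round())"
```

```text
rotvec [-0.     0.     0.006] shift cm [ 2.26 -3.13 16.7 ] at [0.4882 0.2186 0.2   ] [-3.142  0.     2.727] w 0.0376 F [-0.2 -0.5 -0.8] 0.0 t 8.6
[[202. 248.]
 [202. 300.]
 [201. 195.]
 [276. 380.]
 [138.  79.]]
```

View pics/c4.png

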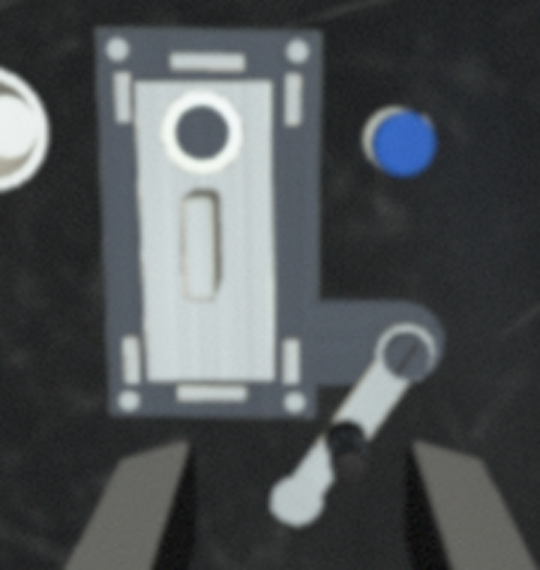

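The crop shows the low clip swung well clear and the rib centred at (199,246), as predicted. The plate is free, so I'll grasp it.

Request:
move_arm:
  deltas: [0, 0, 0.005, 2.25, -3.1, 4, 0.2, 0, 0, 0.005, 2.25, -3.1, 8, 0.2, 0, 0, 0.005, 2.25, -3.1, 12, 0.2, 0, 0, 0.005, 2.25, -3.1, 15, 0.2, 0, 0, 0.005, 2.25, -3.1, 16.7, 0.2, 0, 0, 0.005, 2.25, -3.1, 16.7, 0.2, 0, 0, 0.005, 2.25, -3.1, 16.7, 1, 0, 0, 0.005, 2.25, -3.1, 16.7, 1]

```text
time: 9.4
tool_pos: [0.4557, 0.2004, 0.034]
ee_rot: [3.14, 0.002, 2.724]
wrist_force: [0.3, -0.3, -0.3]
width: 0.0249
finger_force: 0.0
```

Request:
move_arm:
  deltas: [0, 0, 0, 0, 0, 0, 1, 0, 0, 0, 0, 0, 0, 1, 0, 0, 0, 0, 0, 0, 1, 0, 0, 0, 0, 0, 0, 1]

```text
time: 9.8
tool_pos: [0.4552, 0.2004, 0.0338]
ee_rot: [3.142, 0.001, 2.725]
wrist_force: [-0.6, -2.4, 3.9]
width: 0.01
finger_force: 30.0
```

```bash
python3 -c "
from h import *
c=np.array([.4555,.1997]); o=robot.get_obs()
off=R.from_euler('z',-.42).as_matrix()[:2,:2].T@(o['tool_pos'][:2]-c); print('tcp in stage frame',off, o['tool_pos'][2]-.022)
go([.455,.199,.15],np.pi-.42)"
```

```text
tcp in stage frame [-0.00053564  0.00056336] 0.011798093162823972
rotvec [0.    0.001 0.003] shift cm [ -0.05  -0.14 -11.62] at [0.4552 0.2004 0.0338] [3.142e+00 1.000e-03 2.725e+00] w 0.01 F [-0.6 -2.4  3.9] 30.0 t 9.8
```

Request:
move_arm:
  deltas: [0, 0, 0, 0, 0, -1, 1, 0, 0, 0, 0, 0, -3, 1, 0, 0, 0, 0, 0, -6, 1, 0, 0, 0, 0, 0, -9, 1, 0, 0, -0.04, -1.5, -2.5, -11.5, 1, 0, 0, -0.09, -3.5, -5.7, -12, 1, 0, 0, -0.14, -5.6, -9.1, -12, 1, 0, 0, -0.19, -7.7, -12.5, -12, 1]

```text
time: 10.6
tool_pos: [0.4747, 0.0545, 0.1535]
ee_rot: [3.14, 0.001, 2.918]
wrist_force: [-0.2, 0.5, -2.2]
width: 0.0096
finger_force: 30.0
```

```bash
python3 -c "
from h import *
go([.5132,-.2259,.155],np.pi+.1503)"
```

```text
rotvec [ 0.001  0.001 -0.374] shift cm [ -9.97 -26.49  -0.17] at [0.4747 0.0545 0.1535] [3.140e+00 1.000e-03 2.918e+00] w 0.0096 F [-0.2  0.5 -2.2] 30.0 t 10.6
```

Request:
move_arm:
  deltas: [0, 0, -0.05, -1.5, -4, 0, 1, 0, 0, -0.1, -3, -8, 0, 1, 0, 0, -0.16, -4.5, -12, 0, 1, 0, 0, -0.22, -6, -16, 0, 1, 0, 0, -0.28, -7.5, -20, 0, 1, 0, 0, -0.33, -9, -24, 0, 1, 0, 0, -0.374, -10, -26.5, 0, 1, 0, 0, -0.374, -10, -26.5, 0, 1]

```text
time: 11.4
tool_pos: [0.5124, -0.2285, 0.1521]
ee_rot: [3.142, -0.001, -2.998]
wrist_force: [-0.2, -0.2, -1.6]
width: 0.0098
finger_force: 30.0
```

Request:
move_arm:
  deltas: [0, 0, 0, 0, 0, 0, 1, 0, 0, 0, 0, 0, 0, 1]

```text
time: 11.6
tool_pos: [0.5124, -0.2242, 0.1527]
ee_rot: [3.14, 0.0, -2.994]
wrist_force: [1.1, -0.1, -1.5]
width: 0.0096
finger_force: 30.0
```

```bash
python3 -c "
from h import *
s=snap('wrist','w5'); go([.5132,-.2259,.0578],np.pi+.1503)
crop(s,'c5',200,30,440,280,2.4)"
```

```text
rotvec [ 0.001  0.    -0.002] shift cm [-0.05 -0.2   9.51] at [ 0.5124 -0.224   0.1529] [ 3.141  0.    -2.993] w 0.0097 F [ 1.1 -0.2 -0.9] 30.0 t 11.65
```

View pics/c5.png

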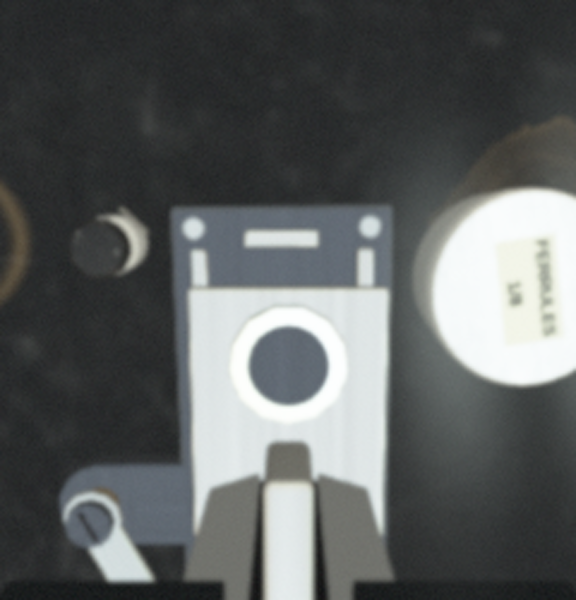

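The held plate is level above the nest, with its back corners at (188,288) and (390,288). The stage's back corners are at (172,207) and (392,207), and the tall clip is swung clear at the lower left. I'll check the offsets from these pixels.

```bash
python3 -c "
from h import *
s=load('w5'); cr=lambda c:np.array(c)/2.4+[200,30]
Rm=R.from_euler('z',.1503).as_matrix()[:2,:2]; c=np.array([.5132,-.2259]); t=np.array([.5124,-.224])
P=at_z(s,cr([[188,288],[390,288]]),.147)[:,:2]; S=at_z(s,cr([[172,207],[392,207]]),.046)[:,:2]
f=at_z(s,cr([[281.5,238]]),.05)[:,:2]
print('plate rel tcp, stage frame',(P-t)@Rm*1000); print('stage corners',(S-c)@Rm*1000); print('fence',(f-c)@Rm*1000)"
```

```text
plate rel tcp, stage frame [[-49.91369665 -22.50968569]
 [-49.78547686  21.34291753]]
stage corners [[-65.53732877 -36.61738641]
 [-65.34043323  35.53777438]]
fence [[-55.70428577  -0.73379451]]
```

Request:
move_arm:
  deltas: [0, 0, 0, -0.1, -0.2, 2, 1, 0, 0, 0, -0.1, -0.2, 5, 1, 0, 0, 0, -0.1, -0.2, 7, 1, 0, 0, 0, -0.1, -0.2, 8, 1, 0, 0, 0, -0.1, -0.2, 8.5, 1, 0, 0, 0, -0.1, -0.2, 8.8, 1, 0, 0, 0, -0.1, -0.2, 8.8, 1]

```text
time: 12.35
tool_pos: [0.5142, -0.2273, 0.0657]
ee_rot: [-3.141, 0.001, -2.994]
wrist_force: [0.2, 0.0, -0.7]
width: 0.0102
finger_force: 30.0
```

```bash
python3 -c "
from h import *
go([.5132,-.2259,.0578],np.pi+.1503)"
```

```text
rotvec [-0.001  0.001 -0.003] shift cm [0.08 0.16 0.79] at [ 0.5142 -0.2273  0.0657] [-3.141e+00  1.000e-03 -2.994e+00] w 0.0102 F [ 0.2  0.  -0.7] 30.0 t 12.35
```

Request:
move_arm:
  deltas: [0, 0, 0, 0.04, 0.1, 0.2, 1, 0, 0, 0, 0.04, 0.1, 0.4, 1, 0, 0, 0, 0.04, 0.1, 0.55, 1, 0, 0, 0, 0.04, 0.1, 0.7, 1, 0, 0, 0, 0.04, 0.1, 0.75, 1, 0, 0, 0, 0.04, 0.1, 0.8, 1]

```text
time: 12.95
tool_pos: [0.5133, -0.2265, 0.0578]
ee_rot: [-3.141, 0.0, -2.994]
wrist_force: [-3.0, 0.8, 5.6]
width: 0.0097
finger_force: 30.0
```

```bash
python3 -c "
from h import *
go([.5132,-.2259,.0578],np.pi+.1503)"
```

```text
rotvec [-0.     0.    -0.003] shift cm [-0.    0.06  0.  ] at [ 0.5133 -0.2265  0.0578] [-3.141  0.    -2.994] w 0.0097 F [-3.   0.8  5.6] 30.0 t 12.95
```

Request:
move_arm:
  deltas: [0, 0, 0, 0, 0, 0, 0.2, 0, 0, 0, 0, 0, 0, 0.2, 0, 0, 0, 0, 0, 0, 0.2, 0, 0, 0, 0, 0, -2, 0.2, 0, 0, 0, 0, 0, -5, 0.2, 0, 0, 0, -1, 0, -9, 0.2, 0, 0, 0, -3.5, 0.5, -13, 0.2, 0, 0, 0, -3.5, 0.5, -14, 0.2]

```text
time: 13.75
tool_pos: [0.5508, -0.2165, 0.2025]
ee_rot: [-3.137, 0.009, -2.993]
wrist_force: [-0.2, -0.2, 1.1]
width: 0.0374
finger_force: 0.0
```

Request:
move_arm:
  deltas: [0, 0, 0, 0, 0, 0, 0.2, 0, 0, 0, 0, 0, 0, 0.2, 0, 0, 0, 0, 0, 0, 0.2]

```text
time: 14.05
tool_pos: [0.5455, -0.216, 0.194]
ee_rot: [3.139, -0.004, -2.995]
wrist_force: [1.0, -0.3, 0.0]
width: 0.0374
finger_force: 0.0
```

```bash
python3 -c "
from h import *
s=snap('wrist','w6'); go([.593,-.2625,.0735],np.pi+.1503)
crop(s,'c6',200,40,440,280,2.5)"
```

```text
rotvec [ 0.003 -0.004 -0.004] shift cm [-4.06 -5.32 12.04] at [ 0.5456 -0.216   0.1942] [ 3.139 -0.004 -2.995] w 0.0374 F [ 0.5  0.4 -0.7] 0.0 t 14.1
```

View pics/c6.png

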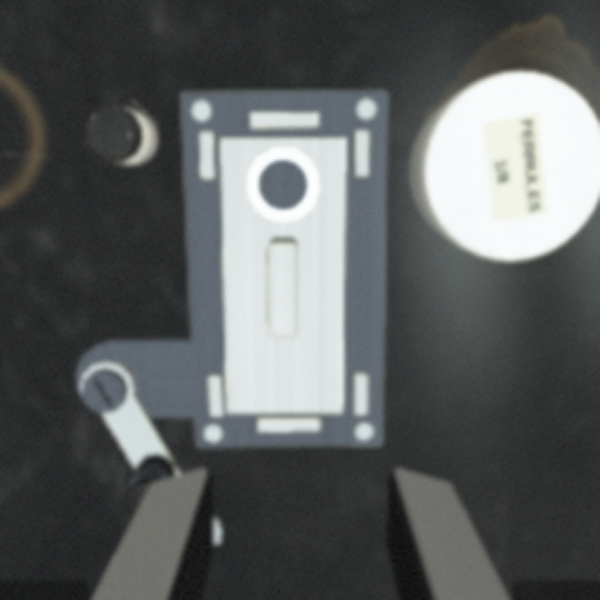

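The plate sits flat inside the fences of the tall nest, centred near (283,275) with the disc end away from the clip. The clip is swung off at (150,470). Next I'll regrip the stud.

Request:
move_arm:
  deltas: [0, 0, 0, -3.95, -5.4, 4, 0.2, 0, 0, 0, -3.95, -5.4, 8, 0.2, 0, 0, 0, -3.95, -5.4, 8, 0.2, 0, 0, 0, -3.95, -5.4, 10, 0.2, 0, 0, 0, -3.95, -5.4, 12, 0.2, 0, 0, 0, -3.95, -5.4, 12, 0.2, 0, 0, 0, -3.95, -5.4, 12, 1, 0, 0, 0, -3.95, -5.4, 12, 1]

```text
time: 14.9
tool_pos: [0.5946, -0.2641, 0.0788]
ee_rot: [-3.14, 0.002, -2.994]
wrist_force: [-0.5, -0.5, -0.5]
width: 0.0248
finger_force: 0.0
```

Request:
move_arm:
  deltas: [0, 0, 0, 0, 0, 0, 1, 0, 0, 0, 0, 0, 0, 1, 0, 0, 0, 0, 0, 0, 1]

```text
time: 15.2
tool_pos: [0.5949, -0.2638, 0.0785]
ee_rot: [-3.141, 0.003, -2.994]
wrist_force: [0.3, 2.4, 3.9]
width: 0.0106
finger_force: 30.0
```

```bash
python3 -c "
from h import *
o=robot.get_obs(); piv=np.array([.5607,-.2854]); p=o['tool_pos'][:2]; d=p-piv; print(np.linalg.norm(d))
a0=np.arctan2(d[1],d[0]); a1=.1503+np.pi/2; Rm=rot(o['ee_rot'])[:2,:2]
print('sw',a1-a0)
for f in (.2,.4,.6,.8,.9,1):
    a=a0+f*(a1-a0); r=np.linalg.norm(d)*(1-f)+.036*f
    print(f,(100*Rm.T@(piv+r*np.array([np.cos(a),np.sin(a)])-p)).round(2))
go([*p,.0735],np.pi+.1503)"
```

```text
0.040429746410811485
sw 1.157328545990465
0.2 [0.54 0.75]
0.4 [1.23 1.34]
0.6 [2.02 1.75]
0.8 [2.86 1.96]
0.9 [3.29 1.99]
1 [3.71 1.96]
rotvec [-0.001  0.003 -0.003] shift cm [0.  0.  0.5] at [ 0.5949 -0.2638  0.0785] [-3.141e+00  3.000e-03 -2.994e+00] w 0.0106 F [0.3 2.4 3.9] 30.0 t 15.2
```

Request:
move_arm:
  deltas: [0, 0, 0, 0.25, 0.4, 0, 1, 0, 0, 0, 0.55, 0.75, 0, 1, 0, 0, 0, 0.85, 1.05, 0, 1, 0, 0, 0, 1.25, 1.35, 0, 1, 0, 0, 0, 1.6, 1.55, 0, 1, 0, 0, 0, 2, 1.75, 0, 1, 0, 0, 0, 2.45, 1.85, 0, 1, 0, 0, 0, 2.85, 1.95, 0, 1]

```text
time: 16.0
tool_pos: [0.5659, -0.2492, 0.0788]
ee_rot: [-3.138, 0.008, -2.993]
wrist_force: [8.3, 0.1, 0.8]
width: 0.0106
finger_force: 30.0
```

Request:
move_arm:
  deltas: [0, 0, 0, 0.25, 0.02, 0, 1, 0, 0, 0, 0.5, 0.02, 0, 1, 0, 0, 0, 0.7, 0.02, 0, 1, 0, 0, 0, 0.8, 0, 0, 1, 0, 0, 0, 0.8, 0, 0, 1]

```text
time: 16.5
tool_pos: [0.5581, -0.2491, 0.0787]
ee_rot: [-3.141, 0.008, -2.993]
wrist_force: [6.3, 3.3, 3.5]
width: 0.0099
finger_force: 30.0
```

Request:
move_arm:
  deltas: [0, 0, 0, 0, 0, 0, 0.2, 0, 0, 0, 0, 0, 0, 0.2, 0, 0, 0, 0, 0, -3, 0.2, 0, 0, 0, 0, 0, -7, 0.2, 0, 0, 0, 0, 3, -11, 0.2, 0, 0, 0, 0, 3, -12, 0.2, 0, 0, 0, 0, 3, -12, 0.2, 0, 0, 0, 0, 3, -12, 0.2]

```text
time: 17.3
tool_pos: [0.5497, -0.2205, 0.1947]
ee_rot: [3.14, -0.003, -2.995]
wrist_force: [-0.2, 0.7, -0.6]
width: 0.0378
finger_force: 0.0
```

```bash
python3 -c "
from h import *
s=snap('wrist','w7'); go([.55,-.22,.2],np.pi+.1503)
crop(s,'c7',200,20,440,260,2.5)"
```

```text
rotvec [ 0.003 -0.004 -0.004] shift cm [-0.06  0.04 -0.61] at [ 0.5494 -0.2204  0.1939] [ 3.139 -0.004 -2.995] w 0.0376 F [ 0.7 -0.7 -0.5] 0.0 t 17.35
```

View pics/c7.png

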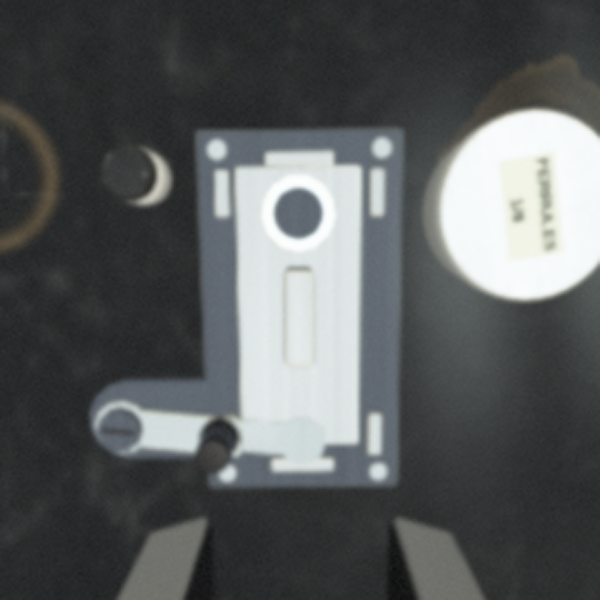

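The plate has slid against the back fence (play is 3 mm, limit 6 mm) and is flat. The pad is at (303,440) on the bare end, with the pivot at (120,427). I'll compute the swing angle.

```bash
python3 -c "
from h import *
s=load('w7'); cr=lambda c:np.array(c)/2.5+[200,20]
Rm=R.from_euler('z',.1503).as_matrix()[:2,:2]; c=np.array([.5132,-.2259])
A=at_z(s,cr([[120,427],[303,439],[213,455],[219,432],[300,267],[300,367],[195,129],[404,129]]),[.066,.056,.09,.062,.082,.082,.046,.046])[:,:2]
L=(A-c)@Rm*1000; print(L.round(1)); d=L[1]-L[0]; print('pad ang',np.arctan2(d[0],d[1])); 
for k in(2,3): d=L[k]-[38,-66]; print('stud ang',np.arctan2(d[0],d[1]))"
```

```text
[[ 36.6 -65. ]
 [ 43.7   0.5]
 [ 40.9 -29.6]
 [ 39.5 -30. ]
 [-19.9  -0.5]
 [ 12.8  -0.6]
 [-65.7 -37. ]
 [-65.5  36.2]]
pad ang 0.1083615360239337
stud ang 0.07835776712268452
stud ang 0.04300767390414788
```

The clip is at about 0.08 rad. That is inside the limit, but I'll nudge it nearer to zero.

```bash
python3 -c "
from h import *
go([.5574,-.2494,.075],np.pi+.1503)"
```

```text
rotvec [ 0.003 -0.004 -0.004] shift cm [-0.42 -3.01 11.88] at [ 0.5494 -0.2204  0.1939] [ 3.139 -0.004 -2.995] w 0.0376 F [ 0.7 -0.7 -0.5] 0.0 t 17.35
```

Request:
move_arm:
  deltas: [0, 0, 0, -0.4, -3, 4, 0.2, 0, 0, 0, -0.4, -3, 8, 0.2, 0, 0, 0, -0.4, -3, 10.5, 0.2, 0, 0, 0, -0.4, -3, 11.7, 0.2, 0, 0, 0, -0.4, -3, 11.7, 1, 0, 0, 0, -0.4, -3, 11.7, 1, 0, 0, 0, -0.4, -3, 11.7, 1, 0, 0, 0, -0.4, -3, 11.7, 1]

```text
time: 18.15
tool_pos: [0.56, -0.2488, 0.082]
ee_rot: [3.141, 0.003, -2.994]
wrist_force: [-0.5, 1.6, 2.4]
width: 0.0103
finger_force: 30.0
```

Request:
move_arm:
  deltas: [0, 0, 0, 0, 0, 0, 1, 0, 0, 0, 0, 0, 0, 1, 0, 0, 0, 0.15, 0, 0, 1, 0, 0, 0, 0.3, 0, 0, 1, 0, 0, 0, 0.35, 0, 0, 1, 0, 0, 0, 0.35, 0, 0, 1]

```text
time: 18.75
tool_pos: [0.5587, -0.249, 0.082]
ee_rot: [-3.141, 0.008, -2.993]
wrist_force: [3.7, 5.0, 4.4]
width: 0.01
finger_force: 30.0
```

Request:
move_arm:
  deltas: [0, 0, 0, 0, 0, 0, 0.2, 0, 0, 0, 0, 0, 0, 0.2, 0, 0, 0, 0, 0, -3, 0.2, 0, 0, 0, 0, 0, -7, 0.2, 0, 0, 0, 0, 3, -11, 0.2, 0, 0, 0, 0, 3, -12, 0.2, 0, 0, 0, 0, 3, -12, 0.2, 0, 0, 0, 0, 3, -12, 0.2]

```text
time: 19.55
tool_pos: [0.5504, -0.2207, 0.1979]
ee_rot: [3.141, -0.003, -2.995]
wrist_force: [-0.6, -0.1, -0.4]
width: 0.0376
finger_force: 0.0
```

```bash
python3 -c "
from h import *
s=snap('wrist','w8'); go([.55,-.22,.2],np.pi+.1503)
crop(s,'c8',200,20,440,260,2.5)"
```

```text
rotvec [ 0.002 -0.004 -0.004] shift cm [-0.    0.06 -0.3 ] at [ 0.55   -0.2206  0.197 ] [ 3.139 -0.004 -2.995] w 0.0376 F [-0.   0.  -0.8] 0.0 t 19.6
```

View pics/c8.png

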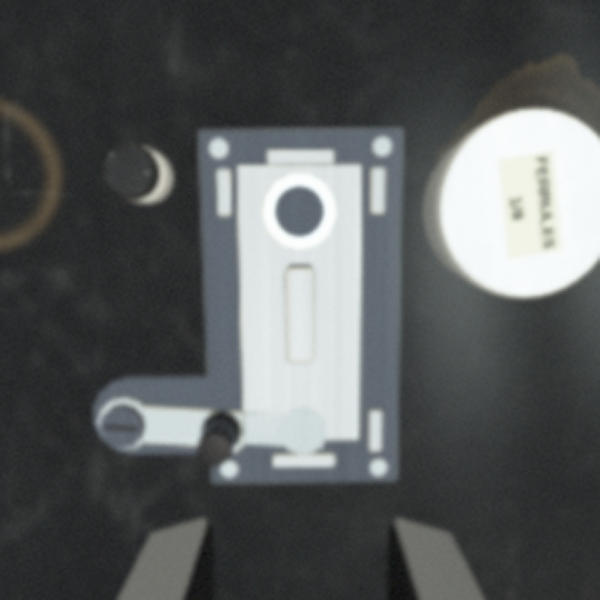

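The pad now sits fully on the bare end at (303,431), nearly straight across from the pivot at (122,424). The plate is flat and the robot is clear, so I'm handing in.

```bash
python3 -c "
from h import *
print(robot.close_job())"
```

```text
the job is handed in; nothing more can be done
None
```

The job is handed in: the last wrist picture shows the plate flat in the tall nest with its bare end under the tall clip, about 0.05 rad from straight across. The low clip was left about 1 rad clear, and I saw no bystander moved. The hand-in gave no verdict.

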